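# Shift the gear selector under test into third

### The arm

A 6-joint arm with a two-finger parallel gripper is mounted at the origin on the work surface. World frame = base frame: x ahead of the robot, y to its left, z up, the work surface at z = 0. Lengths are in m, angles in rad, forces in N, time in s.
With the tool pointing down it reaches from about 0.375 to 0.9 m from the base axis. Payload 3.1 kg.
Tool frame: the origin (TCP) lies midway between the tips of the shut fingers; the grasp point (between the pads) lies 19 mm behind it; z points along the fingers, y is the line along which they close (so a half turn about z gives the same grasp; the last joint's range is limited). The gripper opens to 85 mm and grips with 20 to 120 N. Pads are 22 mm wide; open, the fingers measure 114 mm over their backs; the gripper's body (76 mm by 85 mm) begins 54 mm behind the grasp point. The pads swing forward as they close: fully open they stand 13 mm farther back than shut.
Start: joints at [-1.387, 0.527, 1.433, -0, 1.181, -0.178], TCP at [0.221, -0.585, 0.231] pointing down, gripper open.
Joint ranges: [-3.08, 3.08], [-0.75, 2.2], [0.22, 2.44], [-1.43, 4.57], [0, 2.65], [-2.85, 2.85]. Speed limits (rad/s): [2.79, 2.79, 3.14, 3.14, 3.14, 3.14].

### API

Orientations are given as a unit quaternion [x, y, z, w].
In Python, from station import manip gives the robot as it stands. The module is installed in compiled form; this text tells all that it offers.
- The arm moves only by the tool apply_moves, never from a script. Its arguments are lists of equal length, an entry for each row: "claw": the gripper's target within -1 to 1 (fully open at 1, half-way at 0, shut at -1); "travel": the shift along the tool's x, y, z scaled (see below), a list of three; "turn": the turn, a rotation vector about the tool's x, y, z scaled (see below), a list of three. In form: {"claw": [claw, ...], "travel": [[dx, dy, dz], ...], "turn": [[rx, ry, rz], ...]}. A call has 1 to 5 rows; each row is the pose to reach, as a shift and turn from the pose commanded when the call began, along the tool's axes at that moment, turning the shorter way round; what a row does not reach only later rows make up. The controller multiplies each number of a shift by 800 mm and each number of a turn by 180 degrees. A row lasts 1/12 s, in which the tool goes at most 41.7 mm and 7.16 degrees, less where a joint would pass 70% of its speed; a pose out of reach is approached as far as the arm can. A call with a number of a shift or a turn outside -1 to 1 is refused whole. A call with a gripper value outside its range is refused whole. The fingers move at their own pace and stop on an object; "newtons" is the grip in N (left out, the last holds). Time passes only in rows, so rows that repeat a pose let the fingers close. It gives the time, the measured TCP pose, the force, the opening and the grip force at its end, in the units of the state.
- manip.sense(): the state, without advancing time (a new reading comes with each control period).
- manip.snapshot(name): name is "scene" or "top" or "wrist"; returns a dict with "pixels" (384x512x3 uint8, red, green, blue), "depth" (384x512 float32, m along the optical axis (not along the pixel's ray), 0 where there is no reading), "intrinsics" (3x3 intrinsics, pixels), "k1" (the pictures are not rectified: a ray, as slopes to the right and down, at radius r is drawn at 1 + k1 r^2 times it, then the intrinsics apply), "R" (3x3) and "t" (3): a world point X has camera coordinates R X + t. Camera axes: x right, y down, z forward; pixel columns grow to the right and rows downward; lengths in m; the calibration is good to about 2 mm. A picture is of the moment at which its call begins.
- manip.sign_off(): hands the job in; it is judged then, once.
The state is a dict: "t": time; "q": joint angles; "qd": joint speeds; "tau": joint torques, N m; "tcp_pos": TCP position; "tool_rot": TCP orientation; "force": force on the tool from outside, world axes, zero at the start; "ft_torque": the same for the moment, N m; "finger_gap": opening from 0.0 (shut) to 1.0 (fully open); "gripper_force": force on a finger pad.
Only numpy, scipy, OpenCV 4.12 (cv2) and the standard library are available. Lean on these libraries where they do the work, as an engineer would, in place of code of your own. Each camera call takes 0.05 s, during which the arm holds its last target. There are 200 camera calls.

### The job

The gear selector on the test board has been left somewhere in its left-hand slots (first or second): push its lever to the middle of the H-shaped gate, across to the right, then forward until it is fully home in third, the right-hand slot on the side away from you. Only push the knob gently with the fingertips or the outside of the fingers: do not pinch it, force it or pull it up on its stem. Leave everything else on the bench where it stands, and let go of the lever in third.

Things in the scene. Friction and masses are not known exactly. Their poses are not given: they have to be found in the camera images.
- shifter: gear selector under test, fixed to the bench: a 260 x 260 x 10 mm wooden board with a grey housing 160 (x) by 150 (y) mm. Its bright flat top, the gate plate, is 110 mm above the table; only the lever stands above it. Origin: centre of the board's underside. +x is 'forward', away from the robot (turned up to 0.5 rad either way); +y is 'left'
- gate_centre (a point): middle of the H opening, on top of the gate plate, 110 mm above the table; axes as the shifter's. Two slots along x, 37 mm apart centre to centre, each 17 mm wide, 59 mm long, are joined halfway by a crossing channel 22 mm wide. Arms: first = left forward, second = left rear, third = right forward, fourth = right rear. The lever's 10 mm steel stem comes up through the H
- lever_pivot (a point): the fixed point about which the lever leans: inside the housing, 40 mm above the table, below gate_centre; axes as the shifter's. With joints across = a and fore = f the knob's centre lies from here at x = 0.165 sin f, y = -0.165 cos f sin a, z = 0.165 cos f cos a (m)
- knob_centre (a point): centre of the black knob, a rounded upright cylinder 44 mm in diameter and 42 mm tall; below it a sleeve 19 mm in diameter (its 5 mm foot 26 mm) reaches 22 mm farther down the stem. It sits 165 mm from the lever's pivot: about 205 mm above the table with the lever upright. Its z axis runs up the stem
- across (a joint): sideways lean of the lever, rad: 0 = upright, positive = to the right (the shifter's -y); stops at -0.30 and 0.30. About -0.26 in the left slots, 0.26 in the right ones. Free only in the crossing channel. About 2.5 N at the knob moves it; it stays where it is left
- fore (a joint): fore-and-aft lean of the lever, rad: 0 = upright, in line with the crossing; positive = forward (the shifter's +x); stops at -0.33 and 0.33, the ends of the slots. The lever passes across only while this is within about 0.08 of zero. About 2.5 N at the knob moves it; it stays where it is left
- knob (a joint): how far the knob is pulled up along the stem (m): 0 to 0.012; a spring holds it down at 0 with about 10 N. It must stay down
- flux_jar: bystander: small capped jar, 40 mm diameter, 50 mm tall, standing on the board at its near left corner; origin centre of underside
- solder_reel: bystander: grey reel, 48 mm diameter, 36 mm tall, standing on the board at its far right corner; origin centre of underside
- relay: bystander: black block 28 x 28 x 26 mm on the board at its far left corner; origin centre of underside
- screwdriver: bystander: 180 mm screwdriver lying on the mat to the right; origin on its length, underneath
- spray_can: bystander: aerosol can, 52 mm diameter, 170 mm tall, standing on the mat to the left; origin centre of underside
- parts_tray: bystander: open black tray 130 x 90 x 30 mm on the mat to the right; origin centre of underside
- multimeter: bystander: hand-held meter lying flat, 150 x 78 x 34 mm, on the mat to the left; origin centre of underside

How it is judged:
On the way, in this order (a step that is already met when the one before it is completed fails the run):
1. the lever has been brought across to the right-hand side while in the crossing channel (value of joint across above 0.19 rad and value of joint fore between -0.14 and 0.14 rad), for 0.05 s.
2. the lever is fully forward in the third slot (value of joint across above 0.19 rad and value of joint fore above 0.28 rad), for 0.2 s.
At the end, for the whole second after the job is handed in: The lever stands in the right-hand forward slot (across above 0.19 rad) within 0.05 rad (about 8 mm at the knob) of the slot's front end, at rest, with the knob down on its stem (less than 3 mm up) and every bystander within 25 mm of its place (all of step 2 and value of joint knob below 0.003 m and velocity of joint fore between -0.03 and 0.03 rad/s and distance of each of flux_jar, solder_reel, relay, screwdriver, spray_can, parts_tray, multimeter from where it was at the start of the episode below 0.025 m); the robot touches nothing.
It fails at once if the knob is lifted: pulled up more than 6 mm on its stem (value of joint knob above 0.006 m).
It fails at once if the lever is gripped hard or forced: more than 35 N between the fingers and the knob or stem (contact force between the fingers and shifter above 35 N).
It fails at once if a bystander on the board or the bench is moved by more than 25 mm (distance of any of flux_jar, solder_reel, relay, screwdriver, spray_can, parts_tray, multimeter from where it was at the start of the episode above 0.025 m).
It also fails if it takes over 56 s, if anything falls off the work surface, if the arm or the gripper's body presses on something with over 40 N, if the wrist force passes 120 N, or if a joint passes its speed limit or range.

## Working session

There is one attempt and no reset: what is moved stays moved. The work goes in short steps, Python scripts to look and compute and a tool call to move; the robot and the scene stay as the last step left them, time stands still between calls to the robot, and variables do not carry over. Pictures are saved under pics/ and viewed, at most 10 in all, crops included, and the job is handed in when it is done.

Besides the shell and the picture viewer there is one more tool, called after ">>>" as name(argument=value, ...) on one line, values as JSON. apply_moves: Moves the arm, as the interface text tells. Shifts and turns lie within -1 to 1; 1 stands for 800 mm of shift or 180 degrees of turn. Its arguments: {"type":"object","properties":{"claw":{"type":"array","items":{"type":"number"}},"travel":{"type":"array","items":{"type":"array","items":{"type":"number"}}},"turn":{"type":"array","items":{"type":"array","items":{"type":"number"}}},"newtons":{"type":"number"}},"required":["claw","travel","turn"]}

```bash
mkdir -p pics; cat > h.py <<'E'
import numpy as np, cv2
from station import manip
def pts(s):
    K=s["intrinsics"];h,w=s["depth"].shape
    u,v=np.meshgrid(np.arange(w),np.arange(h))
    D=np.array([s["k1"],0,0,0,0],float)
    n=cv2.undistortPoints(np.stack([u,v],-1).reshape(-1,1,2).astype(float),np.array(K,float),D).reshape(h,w,2)
    d=s["depth"][...,None]
    X=np.concatenate([n*d,d],-1)-np.array(s["t"])
    return X@np.array(s["R"])
def save(s,n): cv2.imwrite("pics/"+n,s["pixels"][...,::-1])
E
python3 - <<'E'
from h import *
a=manip.snapshot("scene");b=manip.snapshot("top")
cv2.imwrite("pics/a.png",cv2.resize(np.vstack([a["pixels"],b["pixels"]])[...,::-1],(400,600)) )
save(a,"s.png");save(b,"t.png")
np.savez("top.npz",P=pts(b),I=b["pixels"],d=b["depth"]);np.savez("scene.npz",P=pts(a),I=a["pixels"],d=a["depth"])
for s in(a,b):print(-np.array(s["R"]).T@s["t"],s["k1"],(s["depth"]>0).mean())
print(manip.sense())
E
```

```text
[1.36210954 0.14773963 0.93443587] -0.05377705739731242 0.9959513346354166
[0.40958684 0.00934106 1.17515288] -0.07807547028055714 0.9960988362630209
{'t': 0.1, 'q': array([-1.38744349e+00,  5.28395254e-01,  1.43376959e+00, -2.05316785e-06,
        1.18143009e+00, -1.78530435e-01]), 'qd': array([-0.00038239, -0.00083389, -0.00236351,  0.00089356,  0.00108355,
       -0.00113204]), 'tau': array([ 2.80817784e-05, -4.43305278e+01, -1.78585804e+01, -2.14499642e-04,
        3.87514461e-03,  1.69971923e-05]), 'tcp_pos': array([ 0.22116141, -0.58386696,  0.2304194 ]), 'tool_rot': array([ 9.83674112e-01,  1.79956212e-01, -3.36329475e-06, -1.00113295e-03]), 'force': array([ 0.59545767,  0.23523439, -1.27793292]), 'ft_torque': array([-0.01209176, -0.01766501, -0.00863675]), 'gripper_force': 0.0, 'finger_gap': 1.0041493805641648}
```

View pics/t.png

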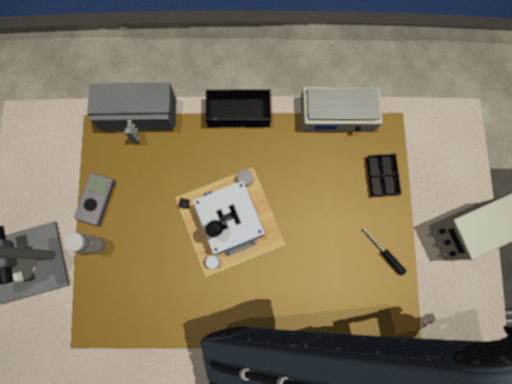

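View pics/s.png

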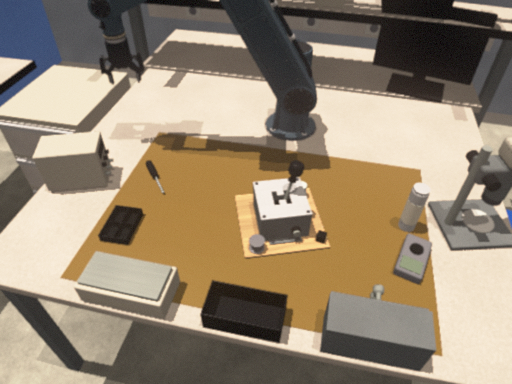

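The top view shows the shifter at about (230,220), turned roughly 20–25° to the left, with the knob at (215,228), left rear (second). The jar is at (212,262), the reel at (245,178) and the relay at (184,203). Next I measure these.

```bash
python3 - <<'E'
from h import *
Z=np.load("top.npz");P=Z["P"];I=Z["I"].astype(int)
x,y,z=P[...,0],P[...,1],P[...,2]
roi=np.zeros(z.shape,bool);roi[160:285,170:290]=1
pl=roi&(abs(z-.11)<.008)
def rect(m):
    q=(P[m][:,:2]*1000).astype(np.float32);return cv2.minAreaRect(q),len(q)
print("plate",rect(pl),np.median(z[pl]))
bd=roi&(z>.003)&(z<.016)
print("board",rect(bd))
kn=roi&(z>.17);print("knob top",rect(kn),np.percentile(z[kn],[5,50,95]),P[kn].mean(0))
c=cv2.boxPoints(rect(pl)[0]);print(c)
# bystanders on board
for n,(u,v) in dict(jar=(212,262),reel=(245,178),relay=(184,203)).items():
    print(n,P[v-2:v+3,u-2:u+3].reshape(-1,3).mean(0))
S=np.load("scene.npz");Q=S["P"];r=np.zeros(z.shape,bool);r[155:205,270:310]=1
k=r&(Q[...,2]>.185)&(S["d"]>0)&(S["I"].max(-1)<70)
print("scene knob",k.sum(),Q[k].mean(0),Q[k].min(0),Q[k].max(0))
p2=np.zeros(z.shape,bool);p2[170:245,245:315]=1;p2&=abs(Q[...,2]-.11)<.004
q=(Q[p2][:,:2]*1000).astype(np.float32);print("scene plate",cv2.minAreaRect(q))
E
```

```text
plate (((541.2665405273438, 46.855377197265625), (160.85316467285156, 150.16722106933594), 21.238704681396484), 2569) 0.11013059146990269
board (((541.5291137695312, 47.78306579589844), (369.4229736328125, 380.15875244140625), 89.28849029541016), 5117)
knob top (((459.59490966796875, 59.18449020385742), (133.16644287109375, 46.98297119140625), 25.471986770629883), 327) [0.19896302 0.21578705 1.17515288] [0.4830813  0.06554454 0.39244155]
[[439.10324    87.704384 ]
 [493.50192   -52.263374 ]
 [643.4298      6.0063705]
 [589.0311    145.97412  ]]
jar [0.41668072 0.09570916 0.05963165]
reel [ 0.6632609  -0.00085577  0.04560779]
relay [0.59095073 0.18119007 0.03626846]
scene knob 181 [0.5118538  0.08138673 0.20775094] [0.48327172 0.06148532 0.18726625] [0.52588917 0.10198982 0.22188141]
scene plate ((540.6740112304688, 47.542518615722656), (164.7470703125, 151.35519409179688), 20.711830139160156)
```

```bash
python3 - <<'E'
from h import *
Z=np.load("top.npz");P=Z["P"];z=P[...,2]
roi=np.zeros(z.shape,bool);roi[160:285,170:290]=1
c,s=np.cos(.368),np.sin(.368);R=np.array([[c,-s],[s,c]])
for nm,P,r in(("top",P,(160,285,170,290)),("scene",np.load("scene.npz")["P"],(150,205,265,315))):
    z=P[...,2];m=np.zeros(z.shape,bool);m[r[0]:r[1],r[2]:r[3]]=1
    for lo,hi in((.17,.24),(.18,.2),(.2,.21),(.21,.215),(.215,.24)):
        k=m&(z>lo)&(z<hi)
        if k.sum()<5: continue
        q=P[k];l=(q[:,:2]-[.541,.047])@R
        print(nm,lo,hi,k.sum(),np.round(np.r_[l.mean(0),l.min(0),l.max(0),q[:,2].max()],4))
E
python3 - <<'E'
import cv2
t=cv2.imread('pics/t.png')[165:285,170:290];s=cv2.imread('pics/s.png')[150:250,235:335]
cv2.imwrite('pics/c.png',cv2.hconcat([cv2.resize(t,(400,400)),cv2.resize(s,(400,400))]))
E
```

```text
top 0.17 0.24 266 [-0.027   0.0441 -0.0481  0.0207 -0.0045  0.0673  0.223 ]
top 0.18 0.2 21 [-0.0228  0.0287 -0.0438  0.0207 -0.0045  0.0671  0.1999]
top 0.2 0.21 46 [-0.0322  0.0482 -0.0481  0.0239 -0.0076  0.0673  0.2099]
top 0.21 0.215 74 [-0.0276  0.0473 -0.0448  0.0252 -0.0057  0.0637  0.215 ]
top 0.215 0.24 125 [-0.0254  0.0433 -0.0429  0.0278 -0.0099  0.0627  0.223 ]
scene 0.17 0.24 231 [-0.0155  0.0416 -0.0455  0.0223 -0.0006  0.0682  0.2219]
scene 0.18 0.2 69 [-0.0096  0.0384 -0.034   0.0223 -0.0006  0.0627  0.1997]
scene 0.2 0.21 53 [-0.0134  0.0417 -0.0455  0.024  -0.0019  0.0682  0.2099]
scene 0.21 0.215 47 [-0.0204  0.048  -0.0446  0.0272 -0.0047  0.0641  0.215 ]
scene 0.215 0.24 49 [-0.0215  0.0421 -0.0408  0.0289 -0.0084  0.059   0.2219]
```

View pics/c.png

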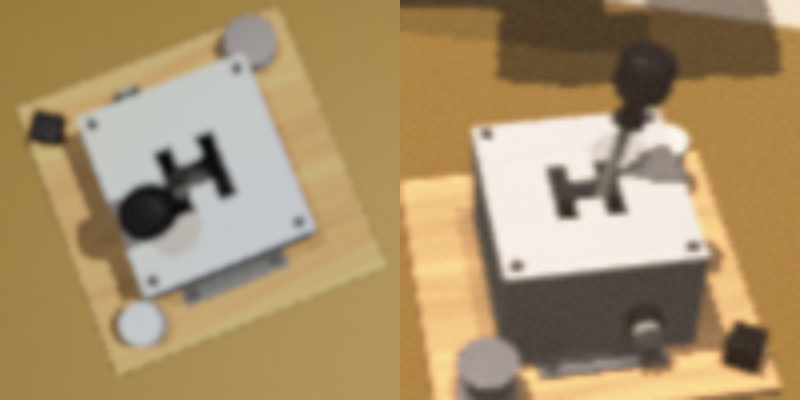

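The crop shows the lever in second, partway along its slot: knob centre about (-0.024, 0.043) in gate axes, fore about -0.15. The tool's axes already line up with the shifter (x forward, y right), so no turn is needed.

>>> apply_moves(claw=[-1, -1, -1, -1, -1], travel=[[0.553, -0.65, 0], [0.553, -0.65, 0], [0.553, -0.65, 0], [0.553, -0.65, 0], [0.553, -0.65, 0]], turn=[[0, 0, 0], [0, 0, 0], [0, 0, 0], [0, 0, 0], [0, 0, 0]])

```text
t: 0.52
tcp_pos: [0.2914, -0.3862, 0.2309]
tool_rot: [0.984, 0.179, -0.0, -0.001]
force: [0.7, 0.6, 0.9]
finger_gap: 0.297
gripper_force: 0.0
```

```bash
cat >> h.py <<'E'
def loc():
    s=manip.sense();p=np.array(s["tcp_pos"]);y=.3705;R=np.array([[np.cos(y),-np.sin(y)],[np.sin(y),np.cos(y)]])
    l=(p[:2]-[.541,.047])@R
    print("t %.2f local"%s["t"],np.round(np.r_[l,p[2]],4),"F",np.round(np.r_[np.array(s["force"][:2])@R,s["force"][2]],1),"rot",np.round(s["tool_rot"],4),"gap %.2f"%s["finger_gap"])
    return l,p[2]
E
python3 -c "
from h import *
l,z=loc();print('to (-.08,.043,.23):',(-.08-l[0])/.8,(l[1]-.043)/.8)"
```

```text
t 0.52 local [-0.3895 -0.3134  0.2309] F [0.9 0.3 0.9] rot [ 9.838e-01  1.795e-01 -0.000e+00 -5.000e-04] gap 0.30
to (-.08,.043,.23): 0.38685987974563024 -0.44550297820127777
```

>>> apply_moves(claw=[-1, -1, -1, -1, -1], travel=[[0.387, -0.446, 0], [0.387, -0.446, 0], [0.387, -0.446, 0], [0.387, -0.446, 0], [0.387, -0.446, 0]], turn=[[0, 0, 0], [0, 0, 0], [0, 0, 0], [0, 0, 0], [0, 0, 0]])

```text
t: 0.93
tcp_pos: [0.3634, -0.1908, 0.2312]
tool_rot: [0.984, 0.18, -0.0, -0.0]
force: [1.2, 0.1, 0.2]
finger_gap: -0.001
gripper_force: 0.0
```

```bash
python3 -c "
from h import *
l,z=loc();print('to (-.08,.043,.23):',(-.08-l[0])/.8,(l[1]-.043)/.8)"
```

```text
t 0.93 local [-0.2517 -0.1573  0.2312] F [ 1.2 -0.3  0.2] rot [ 9.838e-01  1.795e-01 -0.000e+00 -2.000e-04] gap -0.00
to (-.08,.043,.23): 0.21460975798404286 -0.25041738756708626
```

>>> apply_moves(claw=[-1, -1, -1, -1, -1], travel=[[0.214, -0.25, 0], [0.214, -0.25, 0], [0.214, -0.25, 0], [0.214, -0.25, 0], [0.214, -0.25, 0]], turn=[[0, 0, 0], [0, 0, 0], [0, 0, 0], [0, 0, 0], [0, 0, 0]])

```text
t: 1.35
tcp_pos: [0.434, 0.0053, 0.2313]
tool_rot: [0.984, 0.18, -0.0, -0.0]
force: [1.6, -0.7, -0.4]
finger_gap: -0.002
gripper_force: 0.0
```

```bash
python3 -c "
from h import *
l,z=loc();print('to (-.08,.043,.23):',(-.08-l[0])/.8,(l[1]-.043)/.8)"
```

```text
t 1.35 local [-1.148e-01 -1.000e-04  2.313e-01] F [ 1.3 -1.2 -0.4] rot [ 9.837e-01  1.799e-01 -1.000e-04 -0.000e+00] gap -0.00
to (-.08,.043,.23): 0.04350481984962016 -0.0539307754468154
```

>>> apply_moves(claw=[-1, -1, -1, -1, -1], travel=[[0.03, -0.04, 0], [0.03, -0.04, 0.02], [0.03, -0.04, 0.056], [0.03, -0.04, 0.056], [0.03, -0.04, 0.056]], turn=[[0, 0, 0], [0, 0, 0], [0, 0, 0], [0, 0, 0], [0, 0, 0]])

```text
t: 1.77
tcp_pos: [0.4437, 0.042, 0.1855]
tool_rot: [0.984, 0.18, -0.002, -0.001]
force: [-0.4, -0.1, 0.2]
finger_gap: 0.001
gripper_force: 0.0
```

```bash
python3 -c "
from h import *
l,z=loc()
save(manip.snapshot('top'),'u.png');save(manip.snapshot('scene'),'us.png')
t=cv2.imread('pics/u.png')[165:285,170:290];s=cv2.imread('pics/us.png')[130:250,225:345]
cv2.imwrite('pics/c2.png',cv2.hconcat([cv2.resize(t,(400,400)),cv2.resize(s,(400,400))]))"
```

```text
t 1.77 local [-0.0925  0.0306  0.1855] F [-0.4  0.   0.2] rot [ 9.836e-01  1.802e-01 -2.200e-03 -8.000e-04] gap 0.00
```

View pics/c2.png

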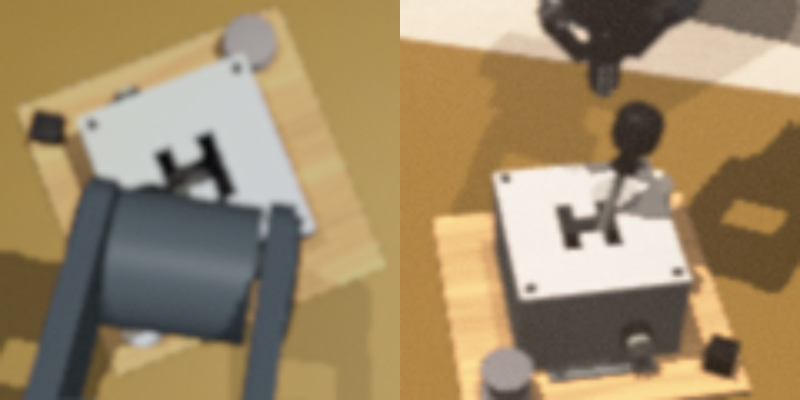

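The crop shows the shut fingers (right half, 605,80) behind the knob (637,130) and clear of it. I'll align sideways, then push forward gently.

>>> apply_moves(claw=[-1, -1, -1, -1, -1], travel=[[0.01, -0.015, 0], [0.025, -0.015, 0], [0.034, -0.015, 0], [0.04, -0.015, 0], [0.045, -0.015, 0]], turn=[[0, 0, 0], [0, 0, 0], [0, 0, 0], [0, 0, 0], [0, 0, 0]])

```text
t: 2.28
tcp_pos: [0.4747, 0.0648, 0.1873]
tool_rot: [0.984, 0.18, -0.0, 0.0]
force: [-2.7, -2.7, 3.0]
finger_gap: -0.003
gripper_force: 1.8
```

```bash
python3 -c "
from h import *
loc()"
```

```text
t 2.28 local [-0.0554  0.0406  0.1873] F [-3.5 -1.6  3. ] rot [ 9.837e-01  1.798e-01 -3.000e-04  4.000e-04] gap -0.00
```

>>> apply_moves(claw=[-1, -1, -1, -1, -1], travel=[[0.006, 0, 0], [0.012, 0, 0], [0.018, 0, 0], [0.023, 0, 0], [0.027, 0, 0]], turn=[[0, 0, 0], [0, 0, 0], [0, 0, 0], [0, 0, 0], [0, 0, 0]])

```text
t: 2.7
tcp_pos: [0.4948, 0.0734, 0.1864]
tool_rot: [0.984, 0.18, -0.0, -0.0]
force: [-2.9, -1.0, 2.5]
finger_gap: 0.0
gripper_force: 1.6
```

```bash
python3 -c "
from h import *
loc()"
```

```text
t 2.70 local [-0.0335  0.0413  0.1864] F [-3.1  0.2  2.5] rot [ 9.837e-01  1.799e-01 -4.000e-04 -2.000e-04] gap 0.00
```

>>> apply_moves(claw=[-1, -1, -1, -1, -1], travel=[[-0.045, 0, 0], [-0.045, -0.04, 0], [-0.04, -0.08, 0], [0, -0.08, 0], [0, -0.08, 0]], turn=[[0, 0, 0], [0, 0, 0], [0, 0, 0], [0, 0, 0], [0, 0, 0]])

```text
t: 3.12
tcp_pos: [0.4784, 0.1354, 0.1874]
tool_rot: [0.984, 0.181, 0.006, 0.0]
force: [1.7, 0.2, 1.4]
finger_gap: 0.0
gripper_force: 0.0
```

```bash
python3 -c "
from h import *
loc()
a=manip.snapshot('scene');b=manip.snapshot('top');save(a,'vs.png');save(b,'v.png')
c,s=np.cos(.3705),np.sin(.3705);R=np.array([[c,-s],[s,c]])
P=pts(a);l=(P[...,:2]-[.541,.047])@R
m=(a['pixels'].max(-1)<75)&(P[...,2]>.18)&(P[...,2]<.24)&(abs(l[...,0])<.06)&(l[...,1]>-.06)&(l[...,1]<.07)
print(m.sum(),l[m].min(0),l[m].max(0),l[m].mean(0),P[m][:,2].max())
t=b['pixels'][165:285,170:290];s=a['pixels'][130:250,225:345]
cv2.imwrite('pics/c3.png',cv2.hconcat([cv2.resize(t,(400,400)),cv2.resize(s,(400,400))])[...,::-1])"
```

```text
t 3.12 local [-0.0263  0.1051  0.1874] F [ 1.6 -0.4  1.4] rot [9.835e-01 1.807e-01 5.700e-03 1.000e-04] gap 0.00
181 [-0.01111269  0.02530963] [0.02257045 0.0655788 ] [0.00968882 0.04276113] 0.22211061581001307
```

View pics/c3.png

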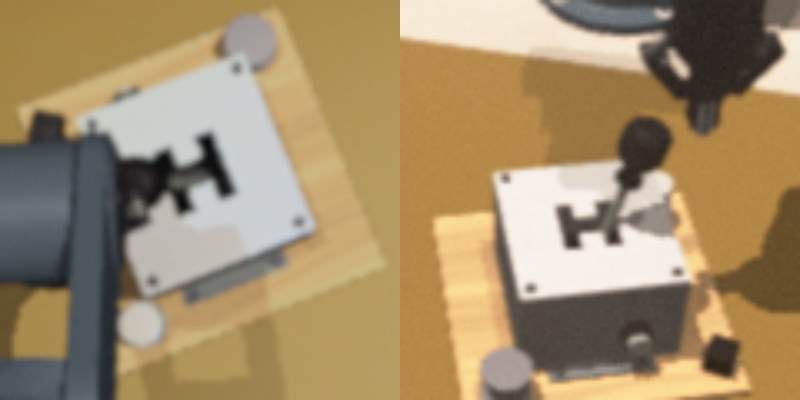

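The knob is now at x≈0, still on the left and in line with the crossing (642,145 in the crop). The fingers are to its left at (703,115), clear. Now I push across.

>>> apply_moves(claw=[-1, -1, -1, -1, -1], travel=[[0.033, 0, 0], [0.033, 0, 0], [0.033, 0.018, 0], [0.033, 0.026, 0], [0.033, 0.032, 0]], turn=[[0, 0, 0], [0, 0, 0], [0, 0, 0], [0, 0, 0], [0, 0, 0]])

```text
t: 3.63
tcp_pos: [0.5058, 0.1186, 0.1866]
tool_rot: [0.984, 0.179, 0.0, -0.001]
force: [-1.9, 4.8, 3.7]
finger_gap: 0.001
gripper_force: 2.4
```

```bash
python3 -c "
from h import *
loc()"
```

```text
t 3.63 local [-0.0069  0.0795  0.1866] F [0.  5.2 3.7] rot [ 9.839e-01  1.788e-01  1.000e-04 -1.200e-03] gap 0.00
```

>>> apply_moves(claw=[-1, -1, -1, -1, -1], travel=[[0.002, 0.007, 0], [0.003, 0.014, 0], [0.004, 0.021, 0], [0.005, 0.028, 0], [0.005, 0.035, 0]], turn=[[0, 0, 0], [0, 0, 0], [0, 0, 0], [0, 0, 0], [0, 0, 0]])

```text
t: 4.05
tcp_pos: [0.5195, 0.0932, 0.1865]
tool_rot: [0.984, 0.18, -0.0, -0.0]
force: [-2.2, 3.0, 2.1]
finger_gap: 0.002
gripper_force: 1.8
```

```bash
python3 -c "
from h import *
loc()"
```

```text
t 4.05 local [-0.0033  0.0509  0.1865] F [-0.9  3.6  2.1] rot [ 9.837e-01  1.799e-01 -2.000e-04 -0.000e+00] gap 0.00
```

>>> apply_moves(claw=[-1, -1, -1, -1, -1], travel=[[0, 0.007, 0], [0, 0.014, 0], [0, 0.021, 0], [0, 0.028, 0], [0, 0.035, 0]], turn=[[0, 0, 0], [0, 0, 0], [0, 0, 0], [0, 0, 0], [0, 0, 0]])

```text
t: 4.47
tcp_pos: [0.5299, 0.0669, 0.1866]
tool_rot: [0.984, 0.18, 0.0, 0.0]
force: [-0.7, 2.3, 2.8]
finger_gap: 0.004
gripper_force: 1.8
```

```bash
python3 -c "
from h import *
loc()"
```

```text
t 4.47 local [-0.0032  0.0226  0.1866] F [0.2 2.4 2.8] rot [9.837e-01 1.799e-01 3.000e-04 0.000e+00] gap 0.00
```

>>> apply_moves(claw=[-1, -1, -1, -1, -1], travel=[[0, 0.007, 0], [0, 0.014, 0], [0, 0.021, 0], [0, 0.027, 0], [0, 0.032, 0]], turn=[[0, 0, 0], [0, 0, 0], [0, 0, 0], [0, 0, 0], [0, 0, 0]])

```text
t: 4.88
tcp_pos: [0.5386, 0.043, 0.1861]
tool_rot: [0.984, 0.18, -0.0, -0.0]
force: [0.2, 3.4, -0.8]
finger_gap: 0.001
gripper_force: 1.2
```

```bash
python3 -c "
from h import *
loc()"
```

```text
t 4.88 local [-0.0037 -0.0029  0.1861] F [ 1.4  3.1 -0.8] rot [ 9.837e-01  1.798e-01 -2.000e-04 -1.000e-04] gap 0.00
```

>>> apply_moves(claw=[-1, -1, -1, -1, -1], travel=[[0, 0.001, 0], [0, 0.002, 0], [0, 0.003, 0], [0, 0.004, 0], [0, 0.004, 0]], turn=[[0, 0, 0], [0, 0, 0], [0, 0, 0], [0, 0, 0], [0, 0, 0]])

```text
t: 5.3
tcp_pos: [0.5395, 0.0405, 0.1864]
tool_rot: [0.984, 0.18, -0.0, 0.0]
force: [-0.9, 1.6, -0.8]
finger_gap: 0.001
gripper_force: 0.8
```

```bash
python3 -c "
from h import *
loc()"
```

```text
t 5.30 local [-0.0037 -0.0055  0.1864] F [-0.3  1.8 -0.8] rot [ 9.837e-01  1.800e-01 -2.000e-04  1.000e-04] gap 0.00
```

>>> apply_moves(claw=[-1, -1, -1, -1, -1], travel=[[0, -0.04, 0], [-0.03, -0.05, 0], [-0.075, -0.05, 0], [-0.09, -0.02, 0], [-0.09, 0.01, 0]], turn=[[0, 0, 0], [0, 0, 0], [0, 0, 0], [0, 0, 0], [0, 0, 0]])

```text
t: 5.72
tcp_pos: [0.4707, 0.0078, 0.1864]
tool_rot: [0.983, 0.182, -0.002, -0.0]
force: [0.9, 0.5, 0.6]
finger_gap: 0.001
gripper_force: 0.0
```

```bash
cat > k.py <<'E'
from h import *
import sys
loc()
a=manip.snapshot('scene');b=manip.snapshot('top')
c,s=np.cos(.3705),np.sin(.3705);R=np.array([[c,-s],[s,c]])
P=pts(a);l=(P[...,:2]-[.541,.047])@R
m=(a['pixels'].max(-1)<75)&(P[...,2]>.175)&(P[...,2]<.24)&(l[...,0]>-.03)&(l[...,0]<.09)&(l[...,1]>-.08)&(l[...,1]<.07)
print(m.sum(),l[m].min(0),l[m].max(0),l[m].mean(0),P[m][:,2].max())
t=b['pixels'][165:285,170:290];s=a['pixels'][130:250,225:345]
cv2.imwrite('pics/'+sys.argv[1],cv2.hconcat([cv2.resize(t,(400,400)),cv2.resize(s,(400,400))])[...,::-1])
E
python3 k.py c4.png
```

```text
t 5.72 local [-0.0797 -0.011   0.1864] F [1.  0.1 0.6] rot [ 9.834e-01  1.816e-01 -2.400e-03 -1.000e-04] gap 0.00
186 [-0.01423976 -0.06447901] [ 0.02038426 -0.02471686] [ 0.00986594 -0.04400647] 0.22335656132710127
```

View pics/c4.png

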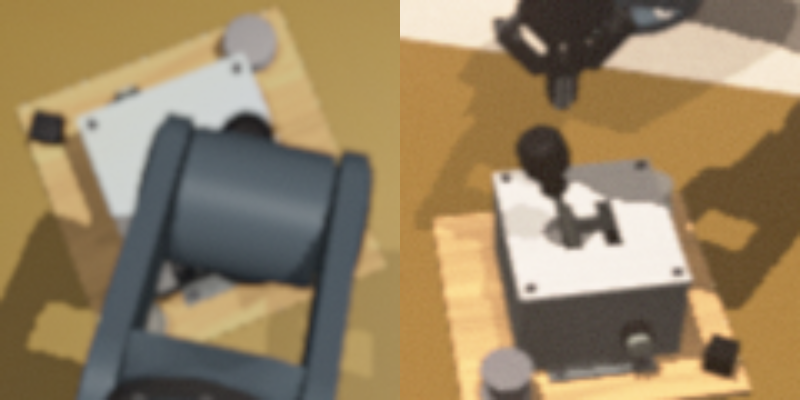

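The lever now stands on the right with the knob at (543,150) in the crop, about (-0.002, -0.044), upright fore-and-aft. I'll line up behind it and push forward.

>>> apply_moves(claw=[-1, -1, -1, -1, -1], travel=[[0, 0.025, 0], [0.012, 0.04, 0], [0.035, 0.04, 0], [0.048, 0.04, 0], [0.053, 0.04, 0]], turn=[[0, 0, 0], [0, 0, 0], [0, 0, 0], [0, 0, 0], [0, 0, 0]])

```text
t: 6.23
tcp_pos: [0.5275, -0.0074, 0.1867]
tool_rot: [0.984, 0.181, 0.0, 0.001]
force: [-2.1, -2.7, 0.8]
finger_gap: 0.003
gripper_force: 1.4
```

```bash
python3 -c "
from h import *
loc()"
```

```text
t 6.23 local [-0.0323 -0.0458  0.1867] F [-3.  -1.8  0.8] rot [9.836e-01 1.806e-01 3.000e-04 8.000e-04] gap 0.00
```

>>> apply_moves(claw=[-1, -1, -1, -1, -1], travel=[[0.007, 0, 0], [0.014, 0, 0], [0.021, 0, 0], [0.028, 0, 0], [0.035, 0, 0]], turn=[[0, 0, 0], [0, 0, 0], [0, 0, 0], [0, 0, 0], [0, 0, 0]])

```text
t: 6.65
tcp_pos: [0.552, 0.0032, 0.1866]
tool_rot: [0.984, 0.18, -0.001, -0.0]
force: [-3.3, -0.1, 2.8]
finger_gap: -0.005
gripper_force: 1.7
```

```bash
python3 -c "
from h import *
loc()"
```

```text
t 6.65 local [-0.0056 -0.0448  0.1866] F [-3.1  1.1  2.8] rot [ 9.837e-01  1.800e-01 -5.000e-04 -4.000e-04] gap -0.00
```

Next, about 16 mm in shrinking steps.

>>> apply_moves(claw=[-1, -1, -1, -1, -1], travel=[[0.005, 0, 0], [0.01, 0, 0], [0.014, 0, 0], [0.018, 0, 0], [0.02, 0, 0]], turn=[[0, 0, 0], [0, 0, 0], [0, 0, 0], [0, 0, 0], [0, 0, 0]])

```text
t: 7.07
tcp_pos: [0.5673, 0.0086, 0.1861]
tool_rot: [0.984, 0.18, -0.0, -0.0]
force: [-2.8, 0.1, -0.6]
finger_gap: 0.002
gripper_force: 1.1
```

```bash
python3 -c "
from h import *
loc()"
```

```text
t 7.07 local [ 0.0106 -0.0453  0.1861] F [-2.6  1.1 -0.6] rot [ 9.837e-01  1.800e-01 -4.000e-04 -3.000e-04] gap 0.00
```

>>> apply_moves(claw=[-1, -1, -1, -1], travel=[[0.0015, 0, 0], [0.003, 0, 0], [0.0045, 0, 0], [0.0045, 0, 0]], turn=[[0, 0, 0], [0, 0, 0], [0, 0, 0], [0, 0, 0]])

```text
t: 7.4
tcp_pos: [0.571, 0.0093, 0.1865]
tool_rot: [0.984, 0.18, 0.0, 0.0]
force: [-2.1, -0.5, -0.7]
finger_gap: 0.001
gripper_force: 0.9
```

```bash
python3 -c "
from h import *
loc()"
```

```text
t 7.40 local [ 0.0143 -0.046   0.1865] F [-2.1  0.3 -0.7] rot [9.837e-01 1.798e-01 2.000e-04 2.000e-04] gap 0.00
```

>>> apply_moves(claw=[-1, -1, -1], travel=[[0.001, 0, 0], [0.002, 0, 0], [0.002, 0, 0]], turn=[[0, 0, 0], [0, 0, 0], [0, 0, 0]])

```text
t: 7.65
tcp_pos: [0.5724, 0.0099, 0.1866]
tool_rot: [0.984, 0.18, 0.0, 0.0]
force: [-2.2, -1.3, -0.2]
finger_gap: 0.005
gripper_force: 0.9
```

```bash
python3 k.py c5.png
```

```text
t 7.65 local [ 0.0158 -0.0459  0.1866] F [-2.5 -0.4 -0.2] rot [9.837e-01 1.799e-01 2.000e-04 2.000e-04] gap 0.01
242 [ 0.00099284 -0.07609858] [ 0.07157375 -0.0163713 ] [ 0.04328576 -0.0443544 ] 0.23997323095562537
```

>>> apply_moves(claw=[-1, -1, -1], travel=[[0.001, 0, 0], [0.002, 0, 0], [0.002, 0, 0]], turn=[[0, 0, 0], [0, 0, 0], [0, 0, 0]])

```text
t: 8.0
tcp_pos: [0.5739, 0.0106, 0.1866]
tool_rot: [0.984, 0.18, 0.0, 0.0]
force: [-2.3, -1.6, -0.5]
finger_gap: 0.003
gripper_force: 1.0
```

>>> apply_moves(claw=[-1, -1, -1], travel=[[0.001, 0, 0], [0.0015, 0, 0], [0.0015, 0, 0]], turn=[[0, 0, 0], [0, 0, 0], [0, 0, 0]])

```text
t: 8.25
tcp_pos: [0.5749, 0.0111, 0.1865]
tool_rot: [0.984, 0.18, 0.0, 0.0]
force: [-2.4, -1.6, -1.3]
finger_gap: 0.004
gripper_force: 1.0
```

```bash
python3 -c "
from h import *
loc()"
```

```text
t 8.25 local [ 0.0186 -0.0458  0.1865] F [-2.8 -0.6 -1.3] rot [9.837e-01 1.799e-01 1.000e-04 0.000e+00] gap 0.00
```

>>> apply_moves(claw=[-1, -1, -1], travel=[[0.001, 0, 0], [0.0015, 0, 0], [0.0015, 0, 0]], turn=[[0, 0, 0], [0, 0, 0], [0, 0, 0]])

```text
t: 8.5
tcp_pos: [0.576, 0.0116, 0.1865]
tool_rot: [0.984, 0.18, 0.0, -0.0]
force: [-1.4, -1.4, -1.0]
finger_gap: -0.002
gripper_force: 0.9
```

>>> apply_moves(claw=[-1, -1, -1, -1, -1], travel=[[-0.02, 0, 0], [-0.06, 0, 0], [-0.1, 0, 0], [-0.12, 0, 0], [-0.12, 0, 0]], turn=[[0, 0, 0], [0, 0, 0], [0, 0, 0], [0, 0, 0], [0, 0, 0]])

```text
t: 8.92
tcp_pos: [0.4833, -0.0225, 0.1867]
tool_rot: [0.984, 0.179, -0.001, -0.001]
force: [-0.8, 0.2, -0.5]
finger_gap: 0.003
gripper_force: 0.0
```

```bash
python3 k.py c6.png
```

```text
t 8.92 local [-0.0789 -0.0439  0.1867] F [-0.7  0.5 -0.5] rot [ 9.838e-01  1.790e-01 -7.000e-04 -6.000e-04] gap 0.00
110 [ 0.04623851 -0.06037817] [ 0.07573209 -0.0235377 ] [ 0.06718009 -0.0401255 ] 0.21509073529337552
```

View pics/c6.png

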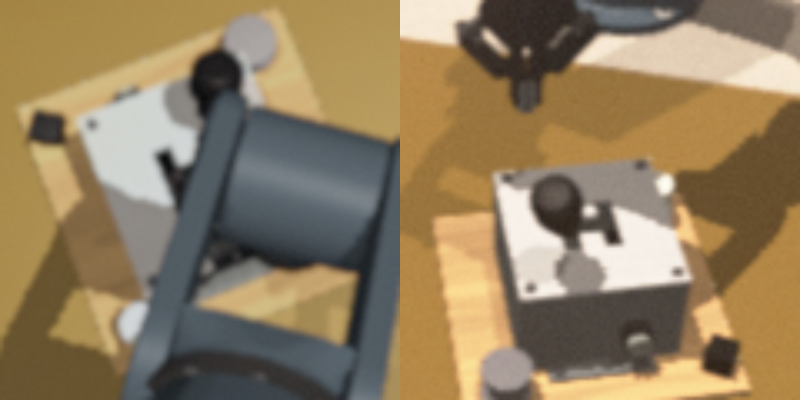

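>>> apply_moves(claw=[-1, -1, -1, -1, -1], travel=[[-0.04, 0.02, -0.03], [-0.06, 0.06, -0.05], [-0.06, 0.11, -0.05], [-0.06, 0.16, -0.05], [-0.06, 0.2, -0.05]], turn=[[0, 0, 0], [0, 0, 0], [0, 0, 0], [0, 0, 0], [0, 0, 0]])

```text
t: 9.43
tcp_pos: [0.5015, -0.1926, 0.228]
tool_rot: [0.984, 0.18, 0.003, 0.002]
force: [0.6, -0.5, 0.1]
finger_gap: 0.002
gripper_force: 0.0
```

```bash
python3 - <<'E'
from h import *
loc()
c,s=np.cos(.3705),np.sin(.3705);R=np.array([[c,-s],[s,c]])
pv=np.array([0,0,.04])
for n in("top","scene"):
    a=manip.snapshot(n);P=pts(a);l=(P[...,:2]-[.541,.047])@R;q=np.dstack([l,P[...,2]])
    m=(q[...,2]>.165)&(q[...,2]<.24)&(abs(q[...,0]-.05)<.04)&(abs(q[...,1]+.045)<.04)
    k=q[m]
    # flat top of knob: points farthest from pivot along the lean axis, iterated
    ax=np.array([.32,-.24,.9])
    for _ in range(20):
        ax/=np.linalg.norm(ax);d=(k-pv)@ax;top=k[d>.178]
        ax=top.mean(0)-pv
    ax/=np.linalg.norm(ax)
    print(n,m.sum(),len(top),"fore",np.arcsin(ax[0]),"across",np.arctan2(-ax[1],ax[2]),"max height",((k-pv)@ax).max(),k.min(0),k.max(0))
E
```

```text
t 9.43 local [-0.1236 -0.2091  0.228 ] F [ 0.3 -0.7  0.1] rot [0.9837 0.1798 0.0028 0.0023] gap 0.00
top 270 173 fore 0.301173700985613 across 0.25412510931237087 max height 0.18904991468219542 [ 0.02801702 -0.06453726  0.16505587] [ 0.07458859 -0.01803625  0.21701413]
scene 235 157 fore 0.33164675942383365 across 0.2598308184051623 max height 0.18851727910113467 [ 0.03890711 -0.06421468  0.17206609] [ 0.07627051 -0.01900436  0.21675414]
```

```bash
python3 -c "
from station import manip
print(manip.sign_off())"
```

```text
the job is handed in; nothing more can be done
None
```

I handed the job in with the lever in third, pushed there with fingertips only and released. The last measurements were fore about 0.30–0.33 rad and across about 0.26 rad, and force readings stayed at a few newtons. I didn't feel it hit the end stop. The sign-off returned no verdict.

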